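# Corner check of a bench scale

### The arm

A 7-joint arm with a two-finger parallel gripper is mounted at the origin on a cart in front of the work surface, level with it; the furniture and walls round the work are solid. World frame = base frame: x ahead of the robot, y to its left, z up, the work surface at z = 0. Lengths are in m, angles in rad, forces in N, time in s.
With the tool pointing down it reaches from about 0.4 to 0.85 m from the base axis. Payload 4.5 kg.
Tool frame: the origin (TCP) lies at the very end of the fingers, on their centre line; the grasp point (between the pads) lies 19 mm behind it (ctrl.pinch_z is the distance from the TCP to the grasp point, in m); y points along the fingers, x is the direction in which the jaws open and shut, and the axes are right-handed (so a half turn about y gives the same grasp; the last joint's range is limited). The gripper opens to 88 mm and grips with 3 to 60 N. Pads are 18 mm wide; open, the fingers measure 123 mm over their backs; the gripper's body (75 mm by 187 mm) begins 45 mm behind the grasp point.
Start: joints at [1.332, 0.689, -0.195, 1.565, 0.157, 0.902, -0.215], TCP at [0.168, -0.602, 0.239] pointing down, gripper open.
Joint ranges: [-3.01, 3.01], [-0.46, 2.08], [-1.47, 1.51], [0.13, 2.56], [-1, 4.14], [0.04, 2.09], [-2.66, 2.66]. Speed limits (rad/s): [2.57, 2.57, 3.14, 3.14, 3.14, 3.14, 3.14].

### API

Orientations are given as a unit quaternion [x, y, z, w].
In Python, from cell import ctrl, viewer, order gives the robot as it stands.
- The arm moves only by the tool send_rows, never from a script. Its argument "steps" is a list of rows, each an object of numbers: "hand": the finger opening in m, from 0 to 0.0881; "tx", "ty", "tz": the shift along the tool's x, y, z in m; "wx", "wy", "wz": the turn, a rotation vector about the tool's x, y, z in degrees. In form: [{"hand": .., "tx": .., "ty": .., "tz": .., "wx": .., "wy": .., "wz": ..}, ...]. A call has 1 to 12 rows; each row shifts and turns the pose as measured when the row begins, along the tool's axes as they then stand; what a row does not reach is not made up. A row lasts 1/10 s, in which the tool goes at most 50 mm and 8.59 degrees, less where a joint would pass 70% of its speed; a pose out of reach is approached as far as the arm can. A call is refused whole if a number of a shift passes 0.05 or a number of a turn 8.59, either way. A call with a gripper value outside its range is refused whole. The fingers move at their own pace and stop on an object; "force" is the grip in N (left out, the last holds). Time passes only in rows, so rows that do not move let the fingers close. It gives the time, the measured TCP pose, the force and the opening at its end, in the units of the state.
- ctrl.read_state(): the state, without advancing time (a new reading comes with each control period).
- viewer.read_camera(name): name is "side" or "top" or "wrist"; returns a dict with "frame" (400x640x3 uint8, red, green, blue), "fx", "fy", "cx", "cy" (pixels), "dist_coeffs" ([k1, k2, p1, p2, k3] as OpenCV has them; the pictures are not rectified), "camera_from_world" (4x4, takes a point from world to camera coordinates). Camera axes: x right, y down, z forward; pixel columns grow to the right and rows downward; lengths in m; the calibration is good to about 2 mm. A picture is of the moment at which its call begins. There is no depth.
- order.job_done(): hands the job in, once; it reports no verdict.
The state is a dict: "time": time; "qpos": joint angles; "qvel": joint speeds; "joint_efforts": joint torques, N m; "eef_pos": TCP position; "eef_rot": TCP orientation; "wrist_force": force on the tool from outside, world axes, zero at the start; "ft_torque": the same for the moment, N m; "opening": opening from 0.0 (shut) to 1.0 (fully open).
Only numpy, scipy, OpenCV 4.12 (cv2) and the standard library are available. Lean on these libraries where they do the work, as an engineer would, in place of code of your own. Each camera call takes 0.05 s, during which the arm holds its last target.

### The job

Check the small bench scale for sticking: with a fingertip lightly touch the four corners of its steel platform, one after the other, so that each just dips, lifting off between touches. Start at the corner beside the round bubble level and go round clockwise as seen from above. Leave the test weight standing in the middle of the platform where it is, and disturb nothing else on the desk.

Things in the scene. Friction and masses are not known exactly. Their poses are not given: they have to be found in the camera images.
- scale: compact bench scale, fixed to the desk, at any yaw. Grey base 147 x 118 mm, top 65 mm above the desk, carrying a square steel platform 116 x 116 mm, 6 mm thick, its top 85 mm above the desk. Origin: on the desk, directly under the platform's centre; z up. The base projects beyond the platform only on the -x side, as a strip 30 mm wide with the bubble level near its +y end and a flat black key near its -y end
- platform: the scale's square steel platform, 116 x 116 x 6 mm, on a sprung centre pivot that lets it tilt either way; origin at its centre, 4 mm below its top; axes as the scale's when level. Pressed at a corner spot that corner goes down about 0.8 mm per newton (about 6.5 mm of travel, then a hard stop at about 8.5 N) and springs back level when let go. A press halfway along an edge dips two corners and counts for neither. Keep the push under 20 N; 3 to 5 N (2 to 4 mm) is plenty
- level (a point): centre of the top of the round bubble level, 25 mm wide, on the base strip, 69 mm above the desk; scale frame x -73, y +42 mm
- corner_1 (a point): touch spot on the platform's top, 16 mm in from both edges, at the corner beside the bubble level: scale frame x -42, y +42, z 85 mm. First to touch
- corner_2 (a point): touch spot at the next corner clockwise from above: scale frame x +42, y +42, z 85 mm. Second
- corner_3 (a point): touch spot at the corner diagonally across from the level: scale frame x +42, y -42, z 85 mm. Third
- corner_4 (a point): touch spot at the corner beside the flat key: scale frame x -42, y -42, z 85 mm. Fourth
- pan_weight: white test weight with a knob, 30 mm wide and 40 mm high, standing loose within about 10 mm of the platform's centre; origin at the centre of its underside, z up. It must stay there (it may shift a few mm as the platform dips)
- big_weight: bystander: brass test weight, 40 mm wide, 52 mm high, behind the scale; origin under its centre
- small_weight: bystander: brass test weight, 24 mm wide, 32 mm high, behind the scale; origin under its centre
- mug: bystander: brown mug, 81 x 116 x 94 mm, behind the scale; origin under its centre
- hole_punch: bystander: two-hole punch, 88 x 110 x 78 mm, left of the scale; origin under its centre
- stapler: bystander: blue stapler lying on its side, 44 x 128 x 30 mm, right of the scale; origin under its centre
- clip: bystander: black binder clip, 26 x 32 x 35 mm, right of the scale and nearer the robot; origin under its centre
- stamp: bystander: wooden hand stamp, 27 x 54 x 70 mm, left of the scale; origin under its centre
- calculator: bystander: desk calculator, 150 x 104 x 28 mm, far right; origin under its centre
Not all that is in view belongs to the job. Of the things that look like the pan_weight, the smallest one is meant.

How it is judged:
On the way, in this order (a step that is already met when the one before it is completed fails the run):
1. a fingertip touches the corner beside the level so that it dips by more than 1 mm, with neither neighbouring corner dipping 0.9 mm (contact force between the fingers and platform above 0.5 N and z of corner_1 in the frame of scale below 0.084 m and z of each of corner_2, corner_4 in the frame of scale above 0.0841 m), for 0.1 s.
2. the fingers lift off the platform (contact force between the fingers and platform below 0.1 N), for 0.05 s.
3. a fingertip touches the second corner, clockwise from above so that it dips by more than 1 mm, with neither neighbouring corner dipping 0.9 mm (contact force between the fingers and platform above 0.5 N and z of corner_2 in the frame of scale below 0.084 m and z of each of corner_3, corner_1 in the frame of scale above 0.0841 m), for 0.1 s.
4. the fingers lift off the platform (contact force between the fingers and platform below 0.1 N), for 0.05 s.
5. a fingertip touches the third corner so that it dips by more than 1 mm, with neither neighbouring corner dipping 0.9 mm (contact force between the fingers and platform above 0.5 N and z of corner_3 in the frame of scale below 0.084 m and z of each of corner_4, corner_2 in the frame of scale above 0.0841 m), for 0.1 s.
6. the fingers lift off the platform (contact force between the fingers and platform below 0.1 N), for 0.05 s.
7. a fingertip touches the fourth corner so that it dips by more than 1 mm, with neither neighbouring corner dipping 0.9 mm (contact force between the fingers and platform above 0.5 N and z of corner_4 in the frame of scale below 0.084 m and z of each of corner_1, corner_3 in the frame of scale above 0.0841 m), for 0.1 s.
At the end, for the whole second after the job is handed in: the platform is level again (no corner more than 0.7 mm down) and the white weight stands still, upright within 0.1 rad, on the platform, within 25 mm of its centre (z of each of corner_1, corner_2, corner_3, corner_4 in the frame of scale above 0.0843 m and horizontal distance between pan_weight and scale below 0.025 m and angle between pan_weight's own z axis and vertical below 0.1 rad and linear speed of pan_weight below 0.02 m/s and z of pan_weight in the frame of scale between 0.081 and 0.089 m); the robot touches nothing.
It fails at once if the platform is pushed harder than 20 N (contact force between any of the fingers, the arm and platform above 20 N).
It fails at once if the white weight is lifted, tipped or shifted more than 12 mm (distance of pan_weight from where it was at the start of the episode above 0.012 m or angle between pan_weight's own z axis and vertical above 0.3 rad or z of pan_weight in the frame of scale above 0.093 m).
It fails at once if a bystander is moved more than 15 mm (distance of any of big_weight, small_weight, mug, hole_punch, stapler, clip, stamp, calculator from where it was at the start of the episode above 0.015 m).
It also fails if it takes over 54 s, if anything falls off the work surface, if the arm or the gripper's body presses on something with over 40 N, if the wrist force passes 120 N, or if a joint passes its speed limit or range.

## Working session

There is one attempt and no reset: what is moved stays moved. The work goes in short steps, Python scripts to look and compute and a tool call to move; the robot and the scene stay as the last step left them, time stands still between calls to the robot, and variables do not carry over. Pictures are saved under pics/ and viewed, and the job is handed in when it is done.

Besides the shell and the picture viewer there is one more tool, called as name([rows], argument=value, ...), one row to a line, values as JSON. send_rows: Moves the arm, as the interface text tells. Its arguments: {"type":"object","properties":{"steps":{"type":"array","items":{"type":"object","properties":{"hand":{"type":"number"},"tx":{"type":"number"},"ty":{"type":"number"},"tz":{"type":"number"},"wx":{"type":"number"},"wy":{"type":"number"},"wz":{"type":"number"}}}},"force":{"type":"number"}},"required":["steps"]}

```bash
mkdir -p pics
python3 - <<'E'
from cell import ctrl, viewer
import cv2
s=ctrl.read_state();print(s)
for n in ["side","top","wrist"]:
    c=viewer.read_camera(n);cv2.imwrite(f"pics/{n}0.png",c["frame"][:,:,::-1])
    print(n,c["fx"],c["fy"],c["cx"],c["cy"],c["dist_coeffs"],c["camera_from_world"])
E
ls
```

```text
{'time': 0.0, 'qpos': array([ 1.3318086 ,  0.69000186, -0.19451666,  1.56634172,  0.1572871 ,
        0.90254756, -0.21512771]), 'qvel': array([-0.0001216 ,  0.00045866, -0.00021651,  0.00024252, -0.00066075,
        0.00132021, -0.00121074]), 'joint_efforts': array([-6.21735799e-04, -5.27550352e+01, -1.26641840e+00, -1.53423715e+01,
       -5.24045492e-02,  6.53204726e-03,  1.62837528e-04]), 'eef_pos': array([ 0.16816335, -0.60127525,  0.23789959]), 'eef_rot': array([-0.56298315,  0.42792047, -0.42679211,  0.56372204]), 'wrist_force': array([-0.31839678, -0.05470316, -0.16378905]), 'ft_torque': array([ 0.02494062, -0.02743164, -0.01456487]), 'opening': 0.9981410045012593}
side 371.4076091782259 371.4076091782259 316.12327091496564 203.43228609525235 [-0.07580128  0.          0.          0.          0.        ] [[ 0.88444221 -0.46649187 -0.01213717 -0.54526752]
 [-0.20478139 -0.36462028 -0.90835931  0.20085015]
 [ 0.41931678  0.80587678 -0.41801442  0.77948899]
 [ 0.          0.          0.          1.        ]]
top 490.5178943852719 490.5178943852719 316.3167764980018 204.8057009921585 [-0.00624553  0.          0.          0.          0.        ] [[-0.02185174 -0.99974852 -0.00503956 -0.03025591]
 [-0.99077622  0.02232937 -0.13365582  0.59679134]
 [ 0.13373474  0.00207247 -0.991015    1.53671701]
 [ 0.          0.          0.          1.        ]]
wrist 319.03014865715653 319.03014865715653 317.4589511962073 201.79386430024795 [-0.06232611  0.          0.          0.          0.        ] [[ 0.26988909 -0.96288648 -0.00308289 -0.623292  ]
 [-0.92966754 -0.26140921  0.2595833  -0.0352195 ]
 [-0.25075515 -0.06719264 -0.9657158   0.38854007]
 [ 0.          0.          0.          1.        ]]
pics
```

View pics/top0.png

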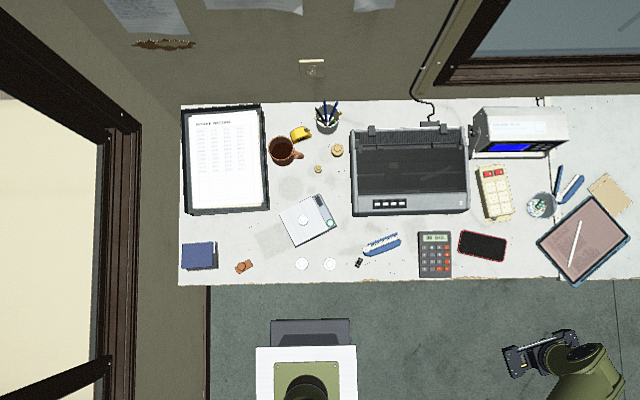

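View pics/side0.png

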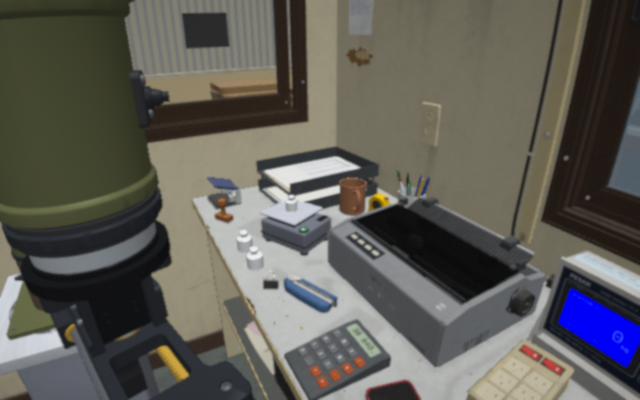

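Run:
```python
import cv2
a=cv2.imread("pics/top0.png")[110:270,230:430];cv2.imwrite("pics/topcrop.png",cv2.resize(a,None,fx=4,fy=4,interpolation=cv2.INTER_CUBIC)[:600])
```

```text
(no output)
```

View pics/topcrop.png

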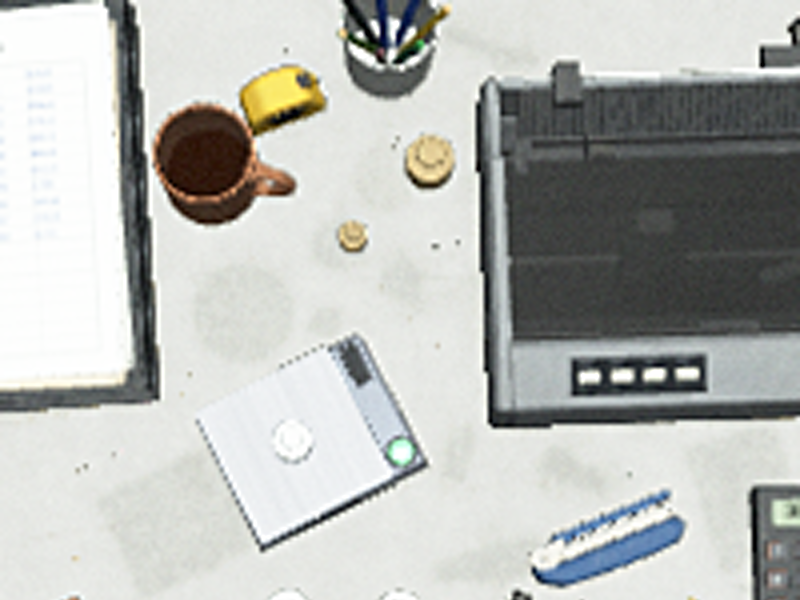

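```bash
cat > h.py <<'E'
import numpy as np, cv2
from cell import ctrl, viewer
from scipy.spatial.transform import Rotation as R
def ray(c,uv,z):
    K=np.array([[c["fx"],0,c["cx"]],[0,c["fy"],c["cy"]],[0,0,1]])
    p=cv2.undistortPoints(np.array(uv,float).reshape(-1,1,2),K,np.array(c["dist_coeffs"])).reshape(-1,2)
    T=np.array(c["camera_from_world"]);o=-T[:3,:3].T@T[:3,3]
    d=np.c_[p,np.ones(len(p))]@T[:3,:3]
    return o+d*((z-o[2])/d[:,2])[:,None]
def proj(c,P):
    K=np.array([[c["fx"],0,c["cx"]],[0,c["fy"],c["cy"]],[0,0,1]])
    T=np.array(c["camera_from_world"])
    return cv2.projectPoints(np.array(P,float).reshape(-1,3),cv2.Rodrigues(T[:3,:3])[0],T[:3,3],K,np.array(c["dist_coeffs"]))[0].reshape(-1,2)
E
python3 - <<'E'
from h import *
c=viewer.read_camera("top");f=c["frame"]
hsv=cv2.cvtColor(f,cv2.COLOR_RGB2HSV)
roi=np.zeros(f.shape[:2],np.uint8);roi[185:255,270:345]=1
g=((hsv[...,0]>45)&(hsv[...,0]<90)&(hsv[...,1]>60)&(roi>0))
ys,xs=np.nonzero(g);print("green",xs.mean(),ys.mean(),len(xs))
L=ray(c,[xs.mean(),ys.mean()],.069)[0];print("level",L)
cr=lambda u,v:[230+(u+.5)/4-.5,110+(v+.5)/4-.5]
P=ray(c,[cr(197,420),cr(263,545),cr(332,347)],.085);print(P)
print(np.linalg.norm(P[1]-P[0]),np.linalg.norm(P[2]-P[0]))
e=P[1]-P[0];print("yaw of +y",np.degrees(np.arctan2(e[1],e[0])))
e=P[0]-P[2];print("yaw of +x",np.degrees(np.arctan2(e[1],e[0])))
print("centre",(P[1]+P[2])/2)
W=ray(c,cr(293,440),.125);print("weight~",W)
print("clip, white weights", ray(c,[[359,263],[302,264],[330,264]],.03))
E
```

```text
green 329.8421052631579 221.94736842105263 19
level [ 0.53681068 -0.0848177   0.069     ]
[[ 0.56167256  0.07368001  0.085     ]
 [ 0.4634267   0.02385773  0.085     ]
 [ 0.61677209 -0.03261793  0.085     ]]
0.11015674813747445 0.1197297407772222
yaw of +y -153.1095962787839
yaw of +x 117.399963127904
centre [ 0.54009939 -0.0043801   0.085     ]
weight~ [[ 0.5401553  -0.00199346  0.125     ]]
clip, white weights [[ 0.40739464 -0.17521405  0.03      ]
 [ 0.40822001  0.00625685  0.03      ]
 [ 0.40626601 -0.08285864  0.03      ]]
```

```bash
cat >> h.py <<'E'
def go(target,jawyaw=None,z=None):
    s=ctrl.read_state();Rt=R.from_quat(s["eef_rot"]);M=Rt.as_matrix()
    p=s["eef_pos"];d=np.array(target)-p
    print("t",s["time"],"p",np.round(p,4),"F",np.round(s["wrist_force"],2),"open",round(s["opening"],3))
    print("jaw yaw",np.degrees(np.arctan2(M[1,0],M[0,0])),"finger axis",np.round(M[:,1],4))
    print("shift tool",np.round(M.T@d,4),"world",np.round(d,4))
    # rotvec (tool) to bring finger axis exactly down & jaw to jawyaw
    if jawyaw is not None:
        a=np.radians(jawyaw);x=np.array([np.cos(a),np.sin(a),0]);y=np.array([0,0,-1.]);D=np.c_[x,y,np.cross(x,y)]
        print("turn tool deg",np.round(np.degrees((Rt.inv()*R.from_matrix(D)).as_rotvec()),2))
E
python3 - <<'E'
from h import *
for y in (117,27,-63,-153): go([.54,-.002,.26],y)
c=viewer.read_camera("wrist");T=np.array(c["camera_from_world"]);print(-T[:3,:3].T@T[:3,3])
E
```

```text
t 0.2 p [ 0.1683 -0.6015  0.2382] F [-0.52 -1.35 -0.74] open 0.999
jaw yaw -74.36525189570081 finger axis [-4.e-04  1.e-03 -1.e+00]
shift tool [-0.4772 -0.0213  0.5195] world [0.3717 0.5995 0.0218]
turn tool deg [ 9.0000e-02  1.6863e+02 -0.0000e+00]
t 0.2 p [ 0.1683 -0.6015  0.2382] F [-0.52 -1.35 -0.74] open 0.999
jaw yaw -74.36525189570081 finger axis [-4.e-04  1.e-03 -1.e+00]
shift tool [-0.4772 -0.0213  0.5195] world [0.3717 0.5995 0.0218]
turn tool deg [-5.0000e-02 -1.0137e+02 -5.0000e-02]
t 0.2 p [ 0.1683 -0.6015  0.2382] F [-0.52 -1.35 -0.74] open 0.999
jaw yaw -74.36525189570081 finger axis [-4.e-04  1.e-03 -1.e+00]
shift tool [-0.4772 -0.0213  0.5195] world [0.3717 0.5995 0.0218]
turn tool deg [ -0.   -11.37  -0.06]
t 0.2 p [ 0.1683 -0.6015  0.2382] F [-0.52 -1.35 -0.74] open 0.999
jaw yaw -74.36525189570081 finger axis [-4.e-04  1.e-03 -1.e+00]
shift tool [-0.4772 -0.0213  0.5195] world [0.3717 0.5995 0.0218]
turn tool deg [ 5.000e-02  7.863e+01 -5.000e-02]
[ 0.23295391 -0.5833675   0.38267436]
```

View pics/wrist0.png

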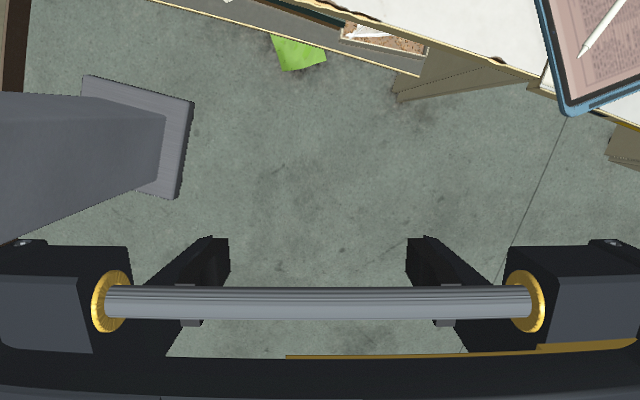

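send_rows([
  {"hand": 0,"tz": 0.02,"ty": -0.005,"wy": -2},
  {"hand": 0,"tz": 0.03,"tx": -0.003,"ty": -0.005,"wy": -4},
  {"hand": 0,"tz": 0.04,"tx": -0.005,"ty": -0.005,"wy": -5},
  {"hand": 0,"tz": 0.04,"tx": -0.005,"ty": -0.005,"wy": -5},
  {"hand": 0,"tz": 0.04,"tx": -0.005,"wy": -5},
  {"hand": 0,"tz": 0.04,"tx": -0.005,"wy": -5},
  {"hand": 0,"tz": 0.04,"tx": -0.005,"wy": -5},
  {"hand": 0,"tz": 0.04,"tx": -0.005,"wy": -5},
])

```text
schema error: expected keys hand, tx, ty, tz, wx, wy, wz
```

Run:
```python
from h import *
go([.54,-.002,.26],27)
print(ctrl.read_state()["qpos"])
```

```text
t 0.25 p [ 0.1683 -0.6017  0.2384] F [ 0.62 -0.61 -0.18] open 1.0
jaw yaw -74.3670268099434 finger axis [-3.e-04  7.e-04 -1.e+00]
shift tool [-0.4773 -0.0213  0.5195] world [0.3717 0.5997 0.0216]
turn tool deg [-3.0000e-02 -1.0137e+02 -3.0000e-02]
[ 1.33180999  0.68953209 -0.19455097  1.56571382  0.15732556  0.90247245
 -0.21509071]
```

send_rows([
  {"hand": 0,"tx": 0,"ty": -0.005,"tz": 0.02,"wx": 0,"wy": -2,"wz": 0},
  {"hand": 0,"tx": -0.003,"ty": -0.005,"tz": 0.03,"wx": 0,"wy": -4,"wz": 0},
  {"hand": 0,"tx": -0.005,"ty": -0.005,"tz": 0.04,"wx": 0,"wy": -5,"wz": 0},
  {"hand": 0,"tx": -0.005,"ty": -0.005,"tz": 0.04,"wx": 0,"wy": -5,"wz": 0},
  {"hand": 0,"tx": -0.005,"ty": 0,"tz": 0.04,"wx": 0,"wy": -5,"wz": 0},
  {"hand": 0,"tx": -0.005,"ty": 0,"tz": 0.04,"wx": 0,"wy": -5,"wz": 0},
  {"hand": 0,"tx": -0.005,"ty": 0,"tz": 0.04,"wx": 0,"wy": -5,"wz": 0},
  {"hand": 0,"tx": -0.005,"ty": 0,"tz": 0.04,"wx": 0,"wy": -5,"wz": 0},
])

```text
time: 1.05
eef_pos: [0.4067, -0.418, 0.261]
eef_rot: [0.672, -0.221, 0.224, -0.671]
wrist_force: [0.0, -0.7, -0.3]
opening: 0.295
```

Run:
```python
from h import *
go([.54,-.002,.26],27)
print(ctrl.read_state()["qpos"])
```

```text
t 1.05 p [ 0.4067 -0.418   0.261 ] F [ 0.   -0.71 -0.35] open 0.295
jaw yaw -36.6791892283022 finger axis [ 0.0049 -0.0026 -1.    ]
shift tool [-0.1415  0.0005  0.4132] world [ 0.1333  0.416  -0.001 ]
turn tool deg [  0.13 -63.68   0.31]
[ 0.93686852  0.61873496 -0.36822122  1.66901099  0.26902693  0.89854628
 -0.17669021]
```

send_rows([
  {"hand": 0,"tx": -0.012,"ty": 0,"tz": 0.034,"wx": 0,"wy": -5.3,"wz": 0},
  {"hand": 0,"tx": -0.009,"ty": 0,"tz": 0.035,"wx": 0,"wy": -5.3,"wz": 0},
  {"hand": 0,"tx": -0.005,"ty": 0,"tz": 0.036,"wx": 0,"wy": -5.3,"wz": 0},
  {"hand": 0,"tx": -0.002,"ty": 0,"tz": 0.036,"wx": 0,"wy": -5.3,"wz": 0},
  {"hand": 0,"tx": 0.001,"ty": 0,"tz": 0.036,"wx": 0,"wy": -5.3,"wz": 0},
  {"hand": 0,"tx": 0.005,"ty": 0,"tz": 0.036,"wx": 0,"wy": -5.3,"wz": 0},
  {"hand": 0,"tx": 0.008,"ty": 0,"tz": 0.035,"wx": 0,"wy": -5.3,"wz": 0},
  {"hand": 0,"tx": 0.011,"ty": 0,"tz": 0.035,"wx": 0,"wy": -5.3,"wz": 0},
  {"hand": 0,"tx": 0.014,"ty": 0,"tz": 0.033,"wx": 0,"wy": -5.3,"wz": 0},
  {"hand": 0,"tx": 0.017,"ty": 0,"tz": 0.032,"wx": 0,"wy": -5.3,"wz": 0},
  {"hand": 0,"tx": 0.02,"ty": 0,"tz": 0.03,"wx": 0,"wy": -5.3,"wz": 0},
  {"hand": 0,"tx": 0.023,"ty": 0,"tz": 0.028,"wx": 0,"wy": -5.3,"wz": 0},
])

```text
time: 2.25
eef_pos: [0.5359, 0.0393, 0.2699]
eef_rot: [0.681, 0.202, -0.186, -0.678]
wrist_force: [0.4, -0.4, -0.3]
opening: 0.007
```

Run:
```python
from h import *
go([.54,-.002,.26],27)
for n in ("wrist","side"):
    c=viewer.read_camera(n);cv2.imwrite(f"pics/{n}1.png",c["frame"][:,:,::-1])
```

```text
t 2.25 p [0.5359 0.0393 0.2699] F [ 0.41 -0.38 -0.31] open 0.007
jaw yaw 31.918017651968775 finger axis [ 0.023   0.0027 -0.9997]
shift tool [-0.0185  0.0099 -0.0371] world [ 0.0041 -0.0413 -0.0099]
turn tool deg [0.51 4.91 1.22]
```

View pics/wrist1.png

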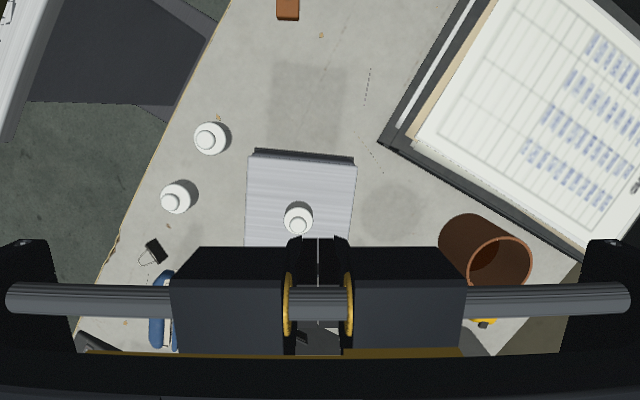

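send_rows([
  {"hand": 0,"tx": -0.005,"ty": 0.002,"tz": -0.03,"wx": 0.5,"wy": 4.9,"wz": 1.2},
  {"hand": 0,"tx": -0.005,"ty": 0,"tz": -0.03,"wx": 0,"wy": 0,"wz": 0},
  {"hand": 0,"tx": -0.005,"ty": 0,"tz": -0.03,"wx": 0,"wy": 0,"wz": 0},
  {"hand": 0,"tx": -0.005,"ty": 0,"tz": -0.03,"wx": 0,"wy": 0,"wz": 0},
  {"hand": 0,"tx": 0,"ty": 0,"tz": -0.03,"wx": 0,"wy": 0,"wz": 0},
  {"hand": 0,"tx": 0,"ty": 0,"tz": 0,"wx": 0,"wy": 0,"wz": 0},
])

```text
time: 2.95
eef_pos: [0.5938, -0.0913, 0.2705]
eef_rot: [-0.683, -0.175, 0.17, 0.688]
wrist_force: [0.2, 0.1, -0.1]
opening: 0.005
```

Run:
```python
from h import *
go([.54,-.002,.26],27)
c=viewer.read_camera("wrist");cv2.imwrite(f"pics/wrist2.png",c["frame"][:,:,::-1])
import pickle;pickle.dump(c,open("w2.pkl","wb"))
```

```text
t 2.95 p [ 0.5938 -0.0913  0.2705] F [ 0.24  0.07 -0.11] open 0.005
jaw yaw 28.196129158084002 finger axis [ 0.005   0.0086 -1.    ]
shift tool [-0.0053  0.011   0.1041] world [-0.0538  0.0893 -0.0105]
turn tool deg [-0.31  1.2   0.48]
```

View pics/wrist2.png

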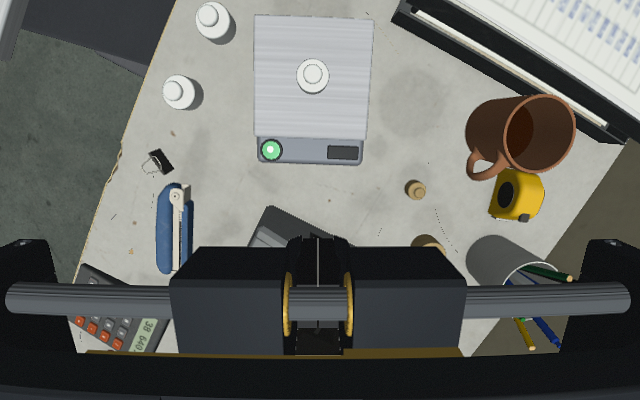

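Run:
```python
import cv2
a=cv2.imread("pics/wrist2.png")[5:170,240:385];cv2.imwrite("pics/w2crop.png",cv2.resize(a,None,fx=3.5,fy=3.5,interpolation=cv2.INTER_CUBIC))
```

```text
(no output)
```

View pics/w2crop.png

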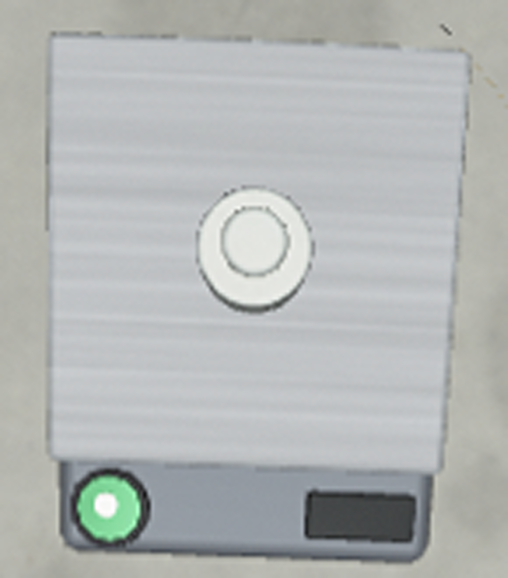

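Run:
```python
from h import *
import pickle
c=pickle.load(open("w2.pkl","rb"))
cr=lambda u,v:[240+(u+.5)/3.5-.5,5+(v+.5)/3.5-.5]
P=ray(c,[cr(50,33),cr(469,50),cr(438,470),cr(49,458)],.085)
print(P,[np.linalg.norm(P[i]-P[(i+1)%4]) for i in range(4)])
L=ray(c,cr(111,507),.069)[0]
A=.058*np.array([[1,1],[1,-1],[-1,-1],[-1,1]])
# rigid 2D fit
Q=P[:,:2]; q=Q-Q.mean(0); S=A.T@q; th=np.arctan2(S[0,1]-S[1,0],S[0,0]+S[1,1])
m=Q.mean(0);Rm=np.array([[np.cos(th),-np.sin(th)],[np.sin(th),np.cos(th)]])
print("centre",m,"yaw",np.degrees(th),"res",(Q-(m+A@Rm.T))*1e3)
print("level",L,"pred",m+Rm@[-.073,.042])
for k,a in enumerate([[-.042,.042],[.042,.042],[.042,-.042],[-.042,-.042]]): print("corner",k+1,m+Rm@a)
```

```text
[[ 0.46587691  0.02518716  0.085     ]
 [ 0.56790086  0.07526324  0.085     ]
 [ 0.61704892 -0.0269954   0.085     ]
 [ 0.51545339 -0.0774467   0.085     ]] [np.float64(0.11365078396978794), np.float64(0.11345643357766441), np.float64(0.11343273863781955), np.float64(0.1139804247065408)]
centre [ 0.54157002 -0.00099793] yaw 116.0008312282045 res [[ 1.86285619 -0.5183207 ]
 [-0.37256617 -1.29479948]
 [-2.07706523  0.70593009]
 [ 0.58677521  1.10719009]]
level [ 0.53651213 -0.08402487  0.069     ] pred [ 0.53582298 -0.08502156]
corner 1 [ 0.52223307 -0.05715914]
corner 2 [0.4854088  0.01833902]
corner 3 [0.56090697 0.05516329]
corner 4 [ 0.59773124 -0.02033487]
```

Run:
```python
from h import *
go([.522,-.057,.11],26)
```

```text
t 3.0 p [ 0.593  -0.0884  0.2707] F [-1.23 -0.57  0.35] open 0.001
jaw yaw 28.37724732087306 finger axis [ 0.0043  0.0107 -0.9999]
shift tool [-0.049   0.1607  0.0601] world [-0.071   0.0314 -0.1607]
turn tool deg [-0.43  2.38  0.5 ]
```

send_rows([
  {"hand": 0,"tx": -0.012,"ty": 0.02,"tz": 0.015,"wx": -0.4,"wy": 2.4,"wz": 0.5},
  {"hand": 0,"tx": -0.012,"ty": 0.03,"tz": 0.015,"wx": 0,"wy": 0,"wz": 0},
  {"hand": 0,"tx": -0.012,"ty": 0.03,"tz": 0.015,"wx": 0,"wy": 0,"wz": 0},
  {"hand": 0,"tx": -0.01,"ty": 0.03,"tz": 0.012,"wx": 0,"wy": 0,"wz": 0},
  {"hand": 0,"tx": 0,"ty": 0.015,"tz": 0,"wx": 0,"wy": 0,"wz": 0},
  {"hand": 0,"tx": 0,"ty": 0,"tz": 0,"wx": 0,"wy": 0,"wz": 0},
  {"hand": 0,"tx": 0,"ty": 0,"tz": 0,"wx": 0,"wy": 0,"wz": 0},
])

```text
time: 3.7
eef_pos: [0.5237, -0.043, 0.1463]
eef_rot: [-0.685, -0.166, 0.161, 0.691]
wrist_force: [-0.5, 0.2, 0.7]
opening: 0.005
```

Run:
```python
from h import *
go([.522,-.057,.095],26)
```

```text
t 3.7 p [ 0.5237 -0.043   0.1463] F [-0.51  0.2   0.71] open 0.005
jaw yaw 26.721306739644266 finger axis [ 0.0049  0.0091 -0.9999]
shift tool [-0.0083  0.0511 -0.012 ] world [-0.0017 -0.014  -0.0513]
turn tool deg [-0.34  0.72  0.48]
```

send_rows([
  {"hand": 0,"tx": -0.008,"ty": 0.02,"tz": -0.012,"wx": -0.5,"wy": 0.7,"wz": 0.7},
  {"hand": 0,"tx": 0,"ty": 0.015,"tz": 0,"wx": 0,"wy": 0,"wz": 0},
  {"hand": 0,"tx": 0,"ty": 0,"tz": 0,"wx": 0,"wy": 0,"wz": 0},
  {"hand": 0,"tx": 0,"ty": 0,"tz": 0,"wx": 0,"wy": 0,"wz": 0},
])

```text
time: 4.1
eef_pos: [0.5266, -0.0546, 0.1154]
eef_rot: [0.69, 0.162, -0.157, -0.687]
wrist_force: [-0.2, -0.1, 0.5]
opening: 0.003
```

Run:
```python
from h import *
go([.522,-.057,.095],26)
c=viewer.read_camera("side");cv2.imwrite(f"pics/side3.png",cv2.resize(c["frame"][150:300,180:400,::-1],None,fx=3.5,fy=3.5))
go([.522,-.057,.095],26)
```

```text
t 4.1 p [ 0.5266 -0.0546  0.1154] F [-0.24 -0.07  0.48] open 0.003
jaw yaw 26.11866770111782 finger axis [ 0.0079 -0.0025 -1.    ]
shift tool [-0.0053  0.0204 -0.    ] world [-0.0046 -0.0024 -0.0204]
turn tool deg [0.33 0.12 0.35]
t 4.15 p [ 0.5267 -0.0544  0.1156] F [-0.1   0.71  0.24] open 0.006
jaw yaw 26.12674385725446 finger axis [ 0.0083 -0.0022 -1.    ]
shift tool [-0.0055  0.0205 -0.0001] world [-0.0047 -0.0026 -0.0206]
turn tool deg [0.32 0.13 0.37]
```

View pics/side3.png

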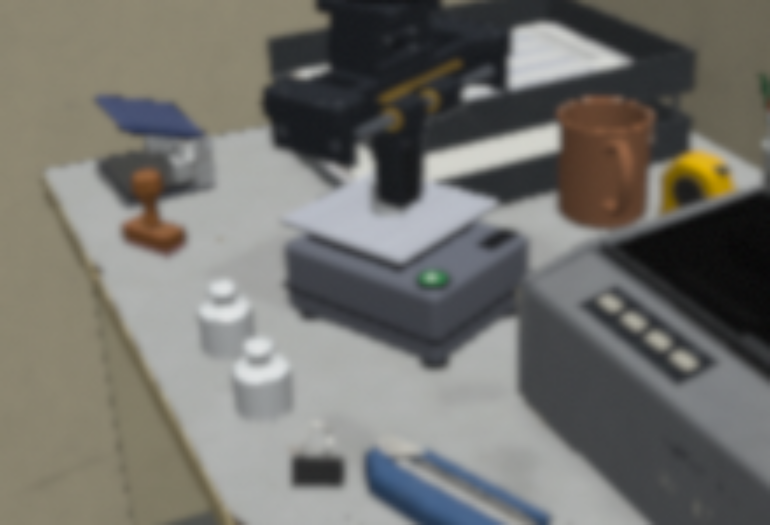

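send_rows([
  {"hand": 0,"tx": -0.005,"ty": 0.012,"tz": 0,"wx": 0.3,"wy": 0.1,"wz": 0.4},
  {"hand": 0,"tx": 0,"ty": 0.008,"tz": 0,"wx": 0,"wy": 0,"wz": 0},
  {"hand": 0,"tx": 0,"ty": 0,"tz": 0,"wx": 0,"wy": 0,"wz": 0},
  {"hand": 0,"tx": 0,"ty": 0,"tz": 0,"wx": 0,"wy": 0,"wz": 0},
])

```text
time: 4.55
eef_pos: [0.5233, -0.0566, 0.0958]
eef_rot: [0.689, 0.16, -0.158, -0.689]
wrist_force: [0.2, 0.4, -1.3]
opening: 0.007
```

Run:
```python
from h import *
go([.522,-.057,.085],26)
```

```text
t 4.55 p [ 0.5233 -0.0566  0.0958] F [ 0.16  0.39 -1.25] open 0.007
jaw yaw 26.001535560943278 finger axis [ 2.5e-03 -2.0e-04 -1.0e+00]
shift tool [-0.0013  0.0108  0.0002] world [-0.0013 -0.0004 -0.0108]
turn tool deg [0.07 0.   0.12]
```

send_rows([
  {"hand": 0,"tx": -0.001,"ty": 0.008,"tz": 0,"wx": 0,"wy": 0,"wz": 0},
  {"hand": 0,"tx": 0,"ty": 0.003,"tz": 0,"wx": 0,"wy": 0,"wz": 0},
  {"hand": 0,"tx": 0,"ty": 0.0015,"tz": 0,"wx": 0,"wy": 0,"wz": 0},
  {"hand": 0,"tx": 0,"ty": 0,"tz": 0,"wx": 0,"wy": 0,"wz": 0},
  {"hand": 0,"tx": 0,"ty": 0,"tz": 0,"wx": 0,"wy": 0,"wz": 0},
])

```text
time: 5.05
eef_pos: [0.5225, -0.0573, 0.083]
eef_rot: [0.69, 0.16, -0.158, -0.688]
wrist_force: [-0.3, -0.3, 4.7]
opening: 0.004
```

Run:
```python
from h import *
go([.522,-.057,.085],26)
c=viewer.read_camera("side");cv2.imwrite(f"pics/side4.png",cv2.resize(c["frame"][190:260,240:350,::-1],None,fx=7,fy=7,interpolation=cv2.INTER_CUBIC))
go([.522,-.057,.085],26)
```

```text
t 5.05 p [ 0.5225 -0.0573  0.083 ] F [-0.29 -0.3   4.67] open 0.004
jaw yaw 26.000651376646722 finger axis [ 0.0031 -0.001  -1.    ]
shift tool [-0.0004 -0.002   0.0005] world [-0.0005  0.0003  0.002 ]
turn tool deg [0.13 0.   0.13]
t 5.1 p [ 0.5225 -0.0572  0.083 ] F [-0.77 -1.41  4.34] open 0.003
jaw yaw 26.00356499630073 finger axis [ 0.0031 -0.001  -1.    ]
shift tool [-0.0004 -0.002   0.0004] world [-0.0005  0.0002  0.002 ]
turn tool deg [0.13 0.   0.14]
```

View pics/side4.png

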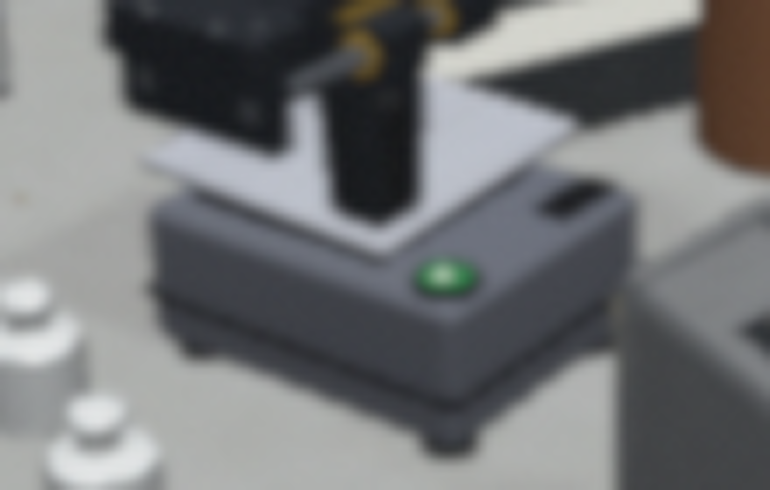

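send_rows([
  {"hand": 0,"tx": 0,"ty": -0.01,"tz": 0,"wx": 0,"wy": 0,"wz": 0},
  {"hand": 0,"tx": 0,"ty": -0.03,"tz": 0,"wx": 0,"wy": 0,"wz": 0},
  {"hand": 0,"tx": 0,"ty": -0.025,"tz": 0,"wx": 0,"wy": 0,"wz": 0},
  {"hand": 0,"tx": 0,"ty": 0,"tz": 0.015,"wx": 0,"wy": 0,"wz": 0},
  {"hand": 0,"tx": 0,"ty": 0,"tz": 0.025,"wx": 0,"wy": 0,"wz": 0},
  {"hand": 0,"tx": 0,"ty": 0,"tz": 0.025,"wx": 0,"wy": 0,"wz": 0},
  {"hand": 0,"tx": 0,"ty": 0,"tz": 0.015,"wx": 0,"wy": 0,"wz": 0},
  {"hand": 0,"tx": 0,"ty": 0,"tz": 0,"wx": 0,"wy": 0,"wz": 0},
  {"hand": 0,"tx": 0,"ty": 0,"tz": 0,"wx": 0,"wy": 0,"wz": 0},
])

```text
time: 6.0
eef_pos: [0.4885, 0.017, 0.1549]
eef_rot: [0.689, 0.162, -0.155, -0.689]
wrist_force: [-0.5, 0.2, -0.8]
opening: 0.006
```

Run:
```python
from h import *
go([.4854,.0183,.085],26)
```

```text
t 6.0 p [0.4885 0.017  0.1549] F [-0.49  0.16 -0.84] open 0.006
jaw yaw 25.897720405642257 finger axis [ 0.0089  0.0016 -1.    ]
shift tool [-0.0028  0.0698  0.0027] world [-0.0031  0.0013 -0.0699]
turn tool deg [ 0.14 -0.1   0.5 ]
```

Descend in two parts, as before.

send_rows([
  {"hand": 0,"tx": -0.003,"ty": 0.02,"tz": 0.003,"wx": 0.1,"wy": 0,"wz": 0.5},
  {"hand": 0,"tx": 0,"ty": 0.025,"tz": 0,"wx": 0,"wy": 0,"wz": 0},
  {"hand": 0,"tx": 0,"ty": 0.012,"tz": 0,"wx": 0,"wy": 0,"wz": 0},
  {"hand": 0,"tx": 0,"ty": 0,"tz": 0,"wx": 0,"wy": 0,"wz": 0},
  {"hand": 0,"tx": 0,"ty": 0,"tz": 0,"wx": 0,"wy": 0,"wz": 0},
])

```text
time: 6.5
eef_pos: [0.4887, 0.0132, 0.0971]
eef_rot: [0.691, 0.157, -0.154, -0.688]
wrist_force: [0.7, 0.5, 0.3]
opening: 0.006
```

Run:
```python
from h import *
go([.4854,.0183,.085],26)
```

```text
t 6.5 p [0.4887 0.0132 0.0971] F [0.67 0.49 0.25] open 0.006
jaw yaw 25.448387856325493 finger axis [ 0.005  -0.0026 -1.    ]
shift tool [-0.0009  0.0121  0.006 ] world [-0.0033  0.0051 -0.0121]
turn tool deg [ 0.26 -0.55  0.2 ]
```

send_rows([
  {"hand": 0,"tx": -0.001,"ty": 0.005,"tz": 0.006,"wx": 0.2,"wy": -0.5,"wz": 0.2},
  {"hand": 0,"tx": 0,"ty": 0,"tz": 0,"wx": 0,"wy": 0,"wz": 0},
  {"hand": 0,"tx": 0,"ty": 0,"tz": 0,"wx": 0,"wy": 0,"wz": 0},
])

```text
time: 6.8
eef_pos: [0.4863, 0.0178, 0.0931]
eef_rot: [0.69, 0.159, -0.157, -0.689]
wrist_force: [0.5, 0.6, 0.5]
opening: 0.001
```

Run:
```python
from h import *
go([.4854,.0183,.085],26)
```

```text
t 6.8 p [0.4863 0.0178 0.0931] F [0.49 0.58 0.46] open 0.001
jaw yaw 25.87485824976597 finger axis [ 2.8e-03 -4.0e-04 -1.0e+00]
shift tool [-0.0006  0.0081  0.0008] world [-0.0009  0.0005 -0.0081]
turn tool deg [ 0.09 -0.13  0.13]
```

send_rows([
  {"hand": 0,"tx": -0.001,"ty": 0.006,"tz": 0.001,"wx": 0,"wy": 0,"wz": 0},
  {"hand": 0,"tx": 0,"ty": 0.003,"tz": 0,"wx": 0,"wy": 0,"wz": 0},
  {"hand": 0,"tx": 0,"ty": 0.001,"tz": 0,"wx": 0,"wy": 0,"wz": 0},
  {"hand": 0,"tx": 0,"ty": 0,"tz": 0,"wx": 0,"wy": 0,"wz": 0},
  {"hand": 0,"tx": 0,"ty": 0,"tz": 0,"wx": 0,"wy": 0,"wz": 0},
])

```text
time: 7.3
eef_pos: [0.4853, 0.0185, 0.0834]
eef_rot: [0.69, 0.16, -0.157, -0.689]
wrist_force: [0.1, -0.1, 3.1]
opening: 0.008
```

Run:
```python
from h import *
go([.4854,.0183,.085],26)
c=viewer.read_camera("side");cv2.imwrite(f"pics/side5.png",cv2.resize(c["frame"][190:260,240:350,::-1],None,fx=7,fy=7,interpolation=cv2.INTER_CUBIC))
go([.4854,.0183,.085],26)
```

```text
t 7.3 p [0.4853 0.0185 0.0834] F [ 0.07 -0.13  3.12] open 0.008
jaw yaw 25.899867667879928 finger axis [ 4.5e-03 -6.0e-04 -1.0e+00]
shift tool [-0.     -0.0016 -0.0002] world [ 0.0001 -0.0002  0.0016]
turn tool deg [ 0.14 -0.1   0.22]
t 7.35 p [0.4853 0.0185 0.0834] F [-1.29 -0.48  2.56] open 0.0
jaw yaw 25.89684839590361 finger axis [ 4.6e-03 -5.0e-04 -1.0e+00]
shift tool [-0.     -0.0016 -0.0002] world [ 0.0001 -0.0002  0.0016]
turn tool deg [ 0.14 -0.1   0.22]
```

View pics/side5.png

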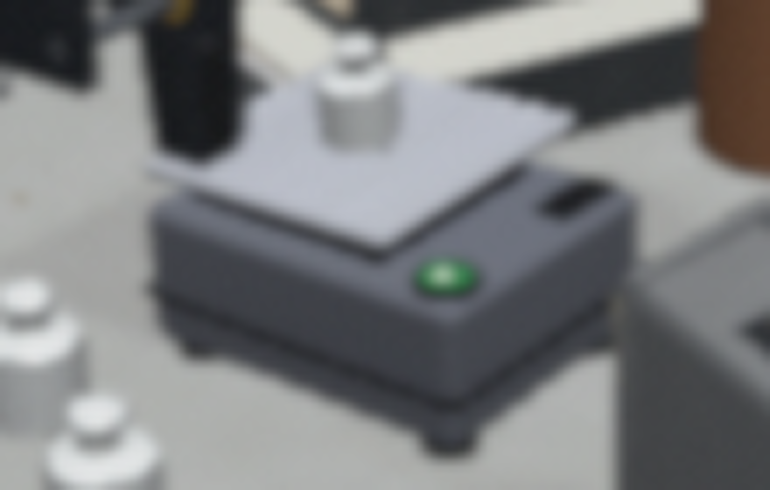

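send_rows([
  {"hand": 0,"tx": 0,"ty": 0.001,"tz": 0,"wx": 0,"wy": 0,"wz": 0},
  {"hand": 0,"tx": 0,"ty": 0,"tz": 0,"wx": 0,"wy": 0,"wz": 0},
  {"hand": 0,"tx": 0,"ty": 0,"tz": 0,"wx": 0,"wy": 0,"wz": 0},
])

```text
time: 7.65
eef_pos: [0.4853, 0.0185, 0.0827]
eef_rot: [0.69, 0.16, -0.157, -0.689]
wrist_force: [-0.5, 0.5, 4.0]
opening: -0.0
```

send_rows([
  {"hand": 0,"tx": 0,"ty": -0.01,"tz": 0,"wx": 0,"wy": 0,"wz": 0},
  {"hand": 0,"tx": 0,"ty": -0.03,"tz": 0,"wx": 0,"wy": 0,"wz": 0},
  {"hand": 0,"tx": 0,"ty": -0.025,"tz": 0,"wx": 0,"wy": 0,"wz": 0},
  {"hand": 0,"tx": 0.015,"ty": 0,"tz": 0,"wx": 0,"wy": 0,"wz": 0},
  {"hand": 0,"tx": 0.025,"ty": 0,"tz": 0,"wx": 0,"wy": 0,"wz": 0},
  {"hand": 0,"tx": 0.025,"ty": 0,"tz": 0,"wx": 0,"wy": 0,"wz": 0},
  {"hand": 0,"tx": 0.015,"ty": 0,"tz": 0,"wx": 0,"wy": 0,"wz": 0},
  {"hand": 0,"tx": 0,"ty": 0,"tz": 0,"wx": 0,"wy": 0,"wz": 0},
  {"hand": 0,"tx": 0,"ty": 0,"tz": 0,"wx": 0,"wy": 0,"wz": 0},
])

```text
time: 8.55
eef_pos: [0.5577, 0.0533, 0.1539]
eef_rot: [0.689, 0.159, -0.157, -0.689]
wrist_force: [-1.4, -1.3, -0.2]
opening: 0.004
```

Run:
```python
from h import *
go([.5609,.0552,.085],26)
```

```text
t 8.55 p [0.5577 0.0533 0.1539] F [-1.38 -1.28 -0.24] open 0.004
jaw yaw 25.81873569896739 finger axis [ 2.1e-03  5.0e-04 -1.0e+00]
shift tool [0.0036 0.0689 0.0004] world [ 0.0032  0.0019 -0.0689]
turn tool deg [ 0.03 -0.18  0.12]
```

send_rows([
  {"hand": 0,"tx": 0.004,"ty": 0.02,"tz": 0,"wx": 0,"wy": 0,"wz": 0},
  {"hand": 0,"tx": 0,"ty": 0.025,"tz": 0,"wx": 0,"wy": 0,"wz": 0},
  {"hand": 0,"tx": 0,"ty": 0.012,"tz": 0,"wx": 0,"wy": 0,"wz": 0},
  {"hand": 0,"tx": 0,"ty": 0,"tz": 0,"wx": 0,"wy": 0,"wz": 0},
  {"hand": 0,"tx": 0,"ty": 0,"tz": 0,"wx": 0,"wy": 0,"wz": 0},
])

```text
time: 9.05
eef_pos: [0.5579, 0.0522, 0.0967]
eef_rot: [0.69, 0.157, -0.158, -0.689]
wrist_force: [0.1, 0.2, 0.3]
opening: 0.007
```

Run:
```python
from h import *
go([.5609,.0552,.085],26)
```

```text
t 9.05 p [0.5579 0.0522 0.0967] F [0.15 0.19 0.29] open 0.007
jaw yaw 25.768763479698848 finger axis [-8.0e-04 -1.9e-03 -1.0e+00]
shift tool [0.0041 0.0117 0.0014] world [ 0.003   0.003  -0.0117]
turn tool deg [ 0.08 -0.23 -0.09]
```

send_rows([
  {"hand": 0,"tx": 0.004,"ty": 0.004,"tz": 0.001,"wx": 0,"wy": 0,"wz": 0},
  {"hand": 0,"tx": 0,"ty": 0,"tz": 0,"wx": 0,"wy": 0,"wz": 0},
  {"hand": 0,"tx": 0,"ty": 0.006,"tz": 0,"wx": 0,"wy": 0,"wz": 0},
  {"hand": 0,"tx": 0,"ty": 0.002,"tz": 0,"wx": 0,"wy": 0,"wz": 0},
  {"hand": 0,"tx": 0,"ty": 0,"tz": 0,"wx": 0,"wy": 0,"wz": 0},
])

```text
time: 9.55
eef_pos: [0.5626, 0.0553, 0.0864]
eef_rot: [0.69, 0.159, -0.156, -0.689]
wrist_force: [-0.0, -0.8, 0.5]
opening: 0.001
```

Run:
```python
from h import *
go([.5609,.0552,.085],26)
```

```text
t 9.55 p [0.5626 0.0553 0.0864] F [-0.03 -0.75  0.54] open 0.001
jaw yaw 25.744330696785077 finger axis [ 0.0033 -0.001  -1.    ]
shift tool [-0.0016  0.0014  0.0007] world [-0.0017 -0.0001 -0.0014]
turn tool deg [ 0.13 -0.26  0.14]
```

send_rows([
  {"hand": 0,"tx": -0.001,"ty": 0.002,"tz": 0.001,"wx": 0,"wy": 0,"wz": 0},
  {"hand": 0,"tx": 0,"ty": 0.002,"tz": 0,"wx": 0,"wy": 0,"wz": 0},
  {"hand": 0,"tx": 0,"ty": 0.001,"tz": 0,"wx": 0,"wy": 0,"wz": 0},
  {"hand": 0,"tx": 0,"ty": 0,"tz": 0,"wx": 0,"wy": 0,"wz": 0},
  {"hand": 0,"tx": 0,"ty": 0,"tz": 0,"wx": 0,"wy": 0,"wz": 0},
])

```text
time: 10.05
eef_pos: [0.5619, 0.0558, 0.0824]
eef_rot: [0.69, 0.159, -0.156, -0.688]
wrist_force: [-0.6, -0.1, 3.5]
opening: 0.008
```

Run:
```python
from h import *
go([.5609,.0552,.085],26)
c=viewer.read_camera("side");cv2.imwrite(f"pics/side6.png",cv2.resize(c["frame"][180:260,240:350,::-1],None,fx=7,fy=7,interpolation=cv2.INTER_CUBIC))
go([.5609,.0552,.085],26)
```

```text
t 10.05 p [0.5619 0.0558 0.0824] F [-0.6  -0.05  3.46] open 0.008
jaw yaw 25.739786596575303 finger axis [ 0.0053 -0.0015 -1.    ]
shift tool [-0.0012 -0.0026 -0.0001] world [-0.001  -0.0006  0.0026]
turn tool deg [ 0.21 -0.26  0.24]
t 10.1 p [0.5619 0.0558 0.0824] F [-0.35 -0.52  4.32] open 0.005
jaw yaw 25.742926946300216 finger axis [ 0.0053 -0.0015 -1.    ]
shift tool [-0.0012 -0.0026 -0.0001] world [-0.001  -0.0006  0.0026]
turn tool deg [ 0.21 -0.26  0.24]
```

View pics/side6.png

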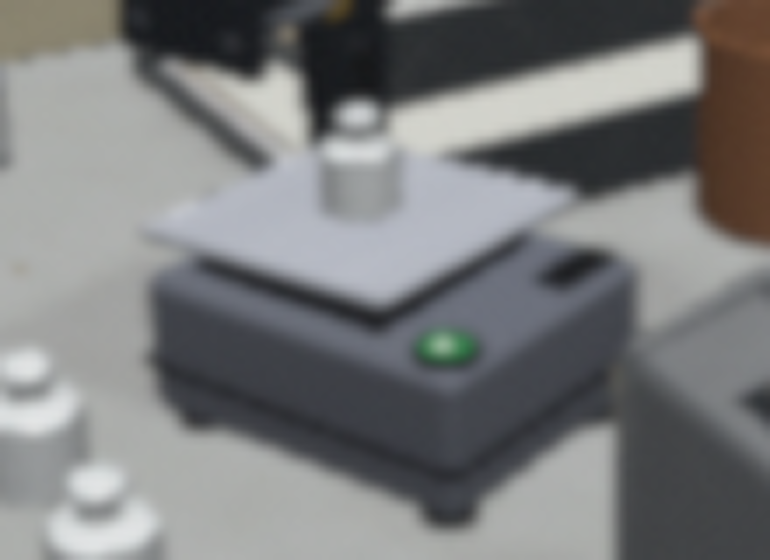

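Corner 3 is down, and the near corner (385,305) has risen. Next is corner 4.

send_rows([
  {"hand": 0,"tx": 0,"ty": -0.01,"tz": 0,"wx": 0,"wy": 0,"wz": 0},
  {"hand": 0,"tx": 0,"ty": -0.03,"tz": 0,"wx": 0,"wy": 0,"wz": 0},
  {"hand": 0,"tx": 0,"ty": -0.025,"tz": 0,"wx": 0,"wy": 0,"wz": 0},
  {"hand": 0,"tx": 0,"ty": 0,"tz": -0.015,"wx": 0,"wy": 0,"wz": 0},
  {"hand": 0,"tx": 0,"ty": 0,"tz": -0.025,"wx": 0,"wy": 0,"wz": 0},
  {"hand": 0,"tx": 0,"ty": 0,"tz": -0.025,"wx": 0,"wy": 0,"wz": 0},
  {"hand": 0,"tx": 0,"ty": 0,"tz": -0.016,"wx": 0,"wy": 0,"wz": 0},
  {"hand": 0,"tx": 0,"ty": 0,"tz": 0,"wx": 0,"wy": 0,"wz": 0},
  {"hand": 0,"tx": 0,"ty": 0,"tz": 0,"wx": 0,"wy": 0,"wz": 0},
])

```text
time: 11.0
eef_pos: [0.5969, -0.0172, 0.1525]
eef_rot: [-0.689, -0.16, 0.157, 0.689]
wrist_force: [-0.6, 0.0, 0.1]
opening: 0.007
```

Run:
```python
from h import *
go([.5977,-.0203,.085],26)
```

```text
t 11.0 p [ 0.5969 -0.0172  0.1525] F [-0.56  0.04  0.09] open 0.007
jaw yaw 25.94663839876027 finger axis [ 0.0039  0.0021 -1.    ]
shift tool [-0.001   0.0675 -0.0032] world [ 0.0008 -0.0031 -0.0675]
turn tool deg [-0.01 -0.05  0.25]
```

send_rows([
  {"hand": 0,"tx": 0,"ty": 0.02,"tz": -0.004,"wx": 0,"wy": 0,"wz": 0.2},
  {"hand": 0,"tx": 0,"ty": 0.025,"tz": 0,"wx": 0,"wy": 0,"wz": 0},
  {"hand": 0,"tx": 0,"ty": 0.01,"tz": 0,"wx": 0,"wy": 0,"wz": 0},
  {"hand": 0,"tx": 0,"ty": 0,"tz": 0,"wx": 0,"wy": 0,"wz": 0},
  {"hand": 0,"tx": 0,"ty": 0,"tz": 0,"wx": 0,"wy": 0,"wz": 0},
])

```text
time: 11.5
eef_pos: [0.5968, -0.016, 0.0936]
eef_rot: [-0.687, -0.161, 0.162, 0.69]
wrist_force: [0.3, 0.6, -0.8]
opening: 0.004
```

Run:
```python
from h import *
go([.5977,-.0203,.085],26)
```

```text
t 11.5 p [ 0.5968 -0.016   0.0936] F [ 0.27  0.64 -0.8 ] open 0.004
jaw yaw 26.340635957656886 finger axis [-0.0023  0.003  -1.    ]
shift tool [-0.0011  0.0086 -0.0043] world [ 0.0009 -0.0043 -0.0086]
turn tool deg [-0.21  0.34 -0.04]
```

send_rows([
  {"hand": 0,"tx": -0.001,"ty": 0,"tz": -0.004,"wx": -0.2,"wy": 0.3,"wz": 0},
  {"hand": 0,"tx": 0,"ty": 0.004,"tz": 0,"wx": 0,"wy": 0,"wz": 0},
  {"hand": 0,"tx": 0,"ty": 0,"tz": 0,"wx": 0,"wy": 0,"wz": 0},
  {"hand": 0,"tx": 0,"ty": 0,"tz": 0,"wx": 0,"wy": 0,"wz": 0},
])

```text
time: 11.9
eef_pos: [0.599, -0.0197, 0.0913]
eef_rot: [0.689, 0.16, -0.158, -0.689]
wrist_force: [-0.6, -1.2, -0.0]
opening: 0.007
```

Run:
```python
from h import *
go([.5977,-.0203,.085],26)
```

```text
t 11.9 p [ 0.599  -0.0197  0.0913] F [-0.57 -1.17 -0.05] open 0.007
jaw yaw 26.04566122345065 finger axis [ 2.7e-03  1.0e-04 -1.0e+00]
shift tool [-0.0014  0.0063  0.    ] world [-0.0013 -0.0006 -0.0063]
turn tool deg [0.06 0.05 0.14]
```

send_rows([
  {"hand": 0,"tx": -0.001,"ty": 0.005,"tz": 0,"wx": 0,"wy": 0,"wz": 0},
  {"hand": 0,"tx": 0,"ty": 0.003,"tz": 0,"wx": 0,"wy": 0,"wz": 0},
  {"hand": 0,"tx": 0,"ty": 0.001,"tz": 0,"wx": 0,"wy": 0,"wz": 0},
  {"hand": 0,"tx": 0,"ty": 0,"tz": 0,"wx": 0,"wy": 0,"wz": 0},
  {"hand": 0,"tx": 0,"ty": 0,"tz": 0,"wx": 0,"wy": 0,"wz": 0},
])

```text
time: 12.4
eef_pos: [0.5986, -0.0202, 0.083]
eef_rot: [0.689, 0.161, -0.158, -0.689]
wrist_force: [-1.5, -0.4, 3.4]
opening: 0.003
```

Run:
```python
from h import *
go([.5977,-.0203,.085],26)
c=viewer.read_camera("side");cv2.imwrite(f"pics/side7.png",cv2.resize(c["frame"][180:260,240:350,::-1],None,fx=7,fy=7,interpolation=cv2.INTER_CUBIC))
go([.5977,-.0203,.085],26)
```

```text
t 12.4 p [ 0.5986 -0.0202  0.083 ] F [-1.46 -0.42  3.39] open 0.003
jaw yaw 26.024633161400075 finger axis [ 4.4e-03 -3.0e-04 -1.0e+00]
shift tool [-0.0009 -0.002   0.0003] world [-0.0009 -0.0001  0.002 ]
turn tool deg [0.12 0.02 0.22]
t 12.45 p [ 0.5986 -0.0202  0.0831] F [-1.08 -0.45  4.21] open 0.004
jaw yaw 26.0250816020579 finger axis [ 4.5e-03 -3.0e-04 -1.0e+00]
shift tool [-0.0009 -0.0019  0.0003] world [-0.0009 -0.0001  0.0019]
turn tool deg [0.13 0.02 0.23]
```

View pics/side7.png

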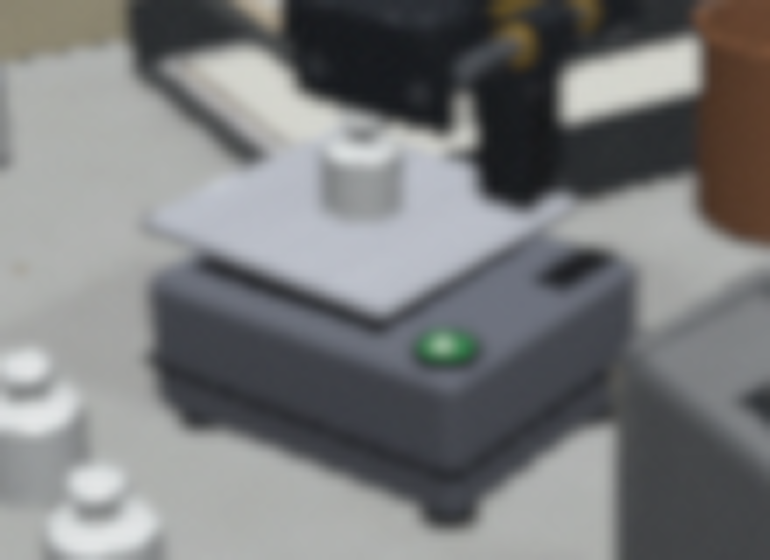

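Corner 4 is down at about 4 N. Lifting clear and backing off towards the level side.

send_rows([
  {"hand": 0,"tx": 0,"ty": -0.01,"tz": 0,"wx": 0,"wy": 0,"wz": 0},
  {"hand": 0,"tx": 0,"ty": -0.03,"tz": 0,"wx": 0,"wy": 0,"wz": 0},
  {"hand": 0,"tx": 0,"ty": -0.04,"tz": 0,"wx": 0,"wy": 0,"wz": 0},
  {"hand": 0,"tx": 0,"ty": -0.04,"tz": 0,"wx": 0,"wy": 0,"wz": 0},
  {"hand": 0,"tx": 0,"ty": -0.04,"tz": -0.02,"wx": 0,"wy": 0,"wz": 0},
  {"hand": 0,"tx": 0,"ty": -0.02,"tz": -0.03,"wx": 0,"wy": 0,"wz": 0},
  {"hand": 0,"tx": 0,"ty": 0,"tz": -0.02,"wx": 0,"wy": 0,"wz": 0},
  {"hand": 0,"tx": 0,"ty": 0,"tz": 0,"wx": 0,"wy": 0,"wz": 0},
  {"hand": 0,"tx": 0,"ty": 0,"tz": 0,"wx": 0,"wy": 0,"wz": 0},
  {"hand": 0,"tx": 0,"ty": 0,"tz": 0,"wx": 0,"wy": 0,"wz": 0},
])

```text
time: 13.45
eef_pos: [0.628, -0.0811, 0.273]
eef_rot: [-0.687, -0.163, 0.16, 0.689]
wrist_force: [0.6, -0.3, -0.4]
opening: 0.002
```

Run:
```python
from h import *
go([.5977,-.0203,.085],26)
for n in ("side","wrist"):
    c=viewer.read_camera(n);cv2.imwrite(f"pics/{n}8.png",c["frame"][:,:,::-1])
```

```text
t 13.45 p [ 0.628  -0.0811  0.273 ] F [ 0.57 -0.31 -0.37] open 0.002
jaw yaw 26.389370078855265 finger axis [ 0.0031  0.0035 -1.    ]
shift tool [-0.0009  0.1881  0.0676] world [-0.0303  0.0608 -0.188 ]
turn tool deg [-0.1   0.39  0.25]
```

View pics/side8.png

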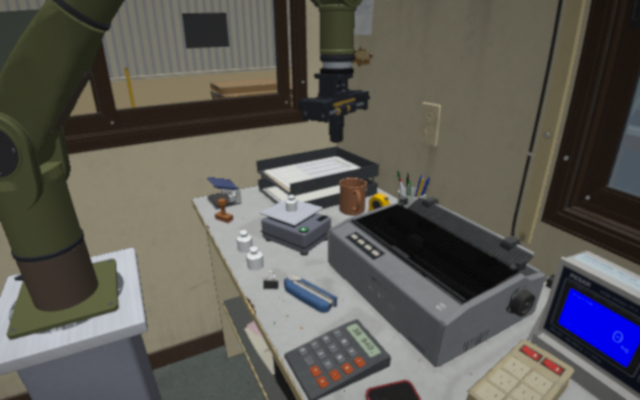

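View pics/wrist8.png

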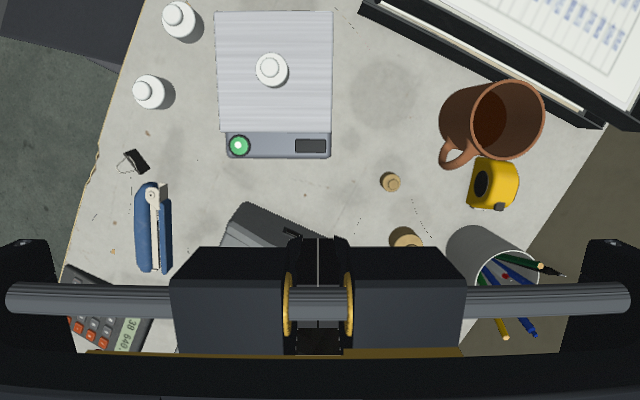

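The weight is still standing mid-platform, at wrist pixel (271,69). The platform is level, the bystanders are in place and the arm is clear at z 0.27. Handing in.

Run:
```python
from cell import order
print(order.job_done())
```

```text
the job is handed in; nothing more can be done
None
```

I touched the four platform corners with the closed fingertips, starting beside the bubble level and going clockwise from above. After each touch I lifted the fingers about 70 mm clear. The job is handed in, and no verdict was reported.

| Corner | Wrist force at touch (N) | Fingertip height at touch (platform top is 85 mm) |
|---|---|---|
| 1 (beside the level) | about 4.5 | 83.0 mm |
| 2 | about 4.0 | 82.7 mm |
| 3 | about 4.0 | 82.4 mm |
| 4 (beside the key) | about 4.0 | 83.0 mm |

- **Dips:** I inferred the dip at each corner from force and fingertip height; I did not measure the corners themselves. Force readings wandered by about 1 N.
- **Locating the scale:** The measured platform corners fit the known square to within about 2 mm. The level was about 1 mm from where that fit put it.
- **Last pictures:** The platform looks level and the white weight is upright near its centre. The bystanders in view look undisturbed, and the arm is about 190 mm above the platform. I did not measure how far the weight or the bystanders moved.
- **Time and errors:** The run took about 13.5 s. No check failed. One early move call was refused for its format before anything moved.

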